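Put away the vials and the inlet nut after a chromatograph run

ROBOT

A 7-joint arm with a two-finger parallel gripper is mounted at the origin on the work surface. World frame = base frame: x ahead of the robot, y to its left, z up, the work surface at z = 0. Lengths are in m, angles in rad, forces in N, time in s.
With the tool pointing down it reaches from about 0.4 to 0.875 m from the base axis. Payload 4.4 kg.
Tool frame: the origin (TCP) lies on the centre line of the jaws, within the pads' length; the fingertips stand 22 mm ahead of it and the grasp point (between the pads) lies 3 mm ahead of it (bot.tip_reach is the distance from the TCP to the fingertips, in m); z points along the fingers, y is the direction in which the jaws open and shut (so a half turn about z gives the same grasp; the last joint's range is limited). The gripper opens to 85 mm and grips with 20 to 120 N. Pads are 22 mm wide; open, the fingers measure 114 mm over their backs; the gripper's body (76 mm by 85 mm) begins 54 mm behind the grasp point. The pads swing forward as they close: fully open they stand 13 mm farther back than shut.
Start: joints at [-1.224, 0.628, 0.038, 1.517, -0.027, 0.996, -0.02], TCP at [0.261, 0.595, 0.253] pointing down, gripper open.
Joint ranges: [-3.06, 3.06], [-0.37, 2.12], [-1.25, 1.32], [0.18, 2.47], [-1.1, 4.24], [0.23, 1.98], [-2.94, 2.94]. Speed limits (rad/s): [2.57, 2.57, 3.14, 3.14, 3.14, 3.14, 3.14].

INTERFACE

Orientations are given as a rotation vector (axis times angle).
In Python, from workcell import bot, optics, ticket gives the robot as it stands.
- The arm moves only by the shell command python3 -m handwheel 'ROWS' [FORCE]. ROWS is JSON, a list of rows, each an object with "delta_pos": the shift along the tool's x, y, z in m, a list of three; "roll": the turn about the tool's z in rad; "gripper": the opening, from -1 (shut) to 1 (fully open). A call has exactly 10 rows; each row is the pose to reach, as a shift and turn from the pose measured when the call began, along the tool's axes at that moment; what a row does not reach only later rows make up. A row lasts 1/10 s, in which the tool goes at most 50 mm and 8.59 degrees, less where a joint would pass 70% of its speed; a pose out of reach is approached as far as the arm can. A call with a gripper value outside its range is refused whole. The fingers move at their own pace and stop on an object; FORCE is the grip in N (left out, the last holds). Time passes only in rows, so rows that repeat a pose let the fingers close, or fill a call up. It gives the time, the measured TCP pose, the force and the opening at its end, in the units of the state.
- bot.read_state(): the state, without advancing time (a new reading comes with each control period).
- optics.snapshot(name): name is "side" or "top" or "wrist"; returns the picture (400x640x3 uint8, red, green, blue); there is no depth.
- optics.get_calibration(name): a dict with "K" (3x3 intrinsics, pixels), "R" (3x3) and "t" (3): a world point X has camera coordinates R X + t. Camera axes: x right, y down, z forward; pixel columns grow to the right and rows downward; lengths in m; the calibration is good to about 2 mm. A picture is of the moment at which its call begins: read the wrist's pose just before it. get_calibration takes no time and is no camera call; for the wrist camera it gives the pose at the moment of the call.
- ticket.close_job(): hands the job in, once; it reports no verdict.
The state is a dict: "time_s": time; "joints": joint angles; "dq": joint speeds; "joint_efforts": joint torques, N m; "tcp_pos": TCP position; "ee_rot": TCP orientation; "force": force on the tool from outside, world axes, zero at the start; "ft_torque": the same for the moment, N m; "grip_width": finger opening in m.
Only numpy, scipy, OpenCV 4.12 (cv2) and the standard library are available. Lean on these libraries where they do the work, as an engineer would, in place of code of your own. Each camera call takes 0.05 s, during which the arm holds its last target. There are 200 camera calls.

TASK

The run is over, so clear the bench in front of the instrument: stand the two clear blue-capped vials in the blue rack, one to a bay, stand the loose amber red-capped vial in the free bay of the red rack, and set the brass inlet nut upright, as it stands now, flat in the little steel dish. Do not knock any vial over, and leave the amber vial that is already in the red rack standing in its bay.

Things in the scene. Friction and masses are not known exactly. Their poses are not given: they have to be found in the camera images.
- clear_a_center (a point): Screw-cap vial, an upright cylinder 28 mm in diameter and 60 mm tall all the way up; clear glass with a blue cap, which is its top 20 mm; 25 to 50 g. Stands on the bench at the start. The point is its centre, 30 mm above its underside; z is its upright axis.
- clear_b_center (a point): Screw-cap vial, an upright cylinder 28 mm in diameter and 60 mm tall all the way up; clear glass with a blue cap, which is its top 20 mm; 25 to 50 g. Stands on the bench at the start. The point is its centre, 30 mm above its underside; z is its upright axis. It is just like the other clear vial; either may take either bay of the blue rack.
- amber_center (a point): Screw-cap vial, an upright cylinder 28 mm in diameter and 60 mm tall all the way up; amber-brown glass with a red cap, which is its top 20 mm; 25 to 50 g. Stands on the bench at the start. The point is its centre, 30 mm above its underside; z is its upright axis. The loose one of the two amber vials.
- racked_center (a point): The other amber vial (28 mm in diameter, 60 mm tall, red cap), loose but already standing in the +y bay of the red rack, to be left there. The point is its centre, 30 mm above its underside; z is its upright axis.
- nut_center (a point): Knurled brass inlet nut, an upright cylinder 36 mm in diameter and 30 mm tall with a small dark hole in its top; 90 to 165 g. Stands on the bench at the start. The point is its centre, 15 mm above its underside; z is its upright axis.
- blue_rack: Low blue plastic vial rack fixed to the bench, 54 mm (x) by 110 mm (y), 20 mm high, with two square bays side by side along its y axis, their centres at y = +28 and y = -28 mm (x = 0). Each bay is 46 by 46 mm inside, open at the top, its floor (white) 4 mm above the bench; outer walls 4 mm thick, divider 10 mm. A vial standing in a bay has its centre 34 mm above the bench. Origin: centre of the underside; z up. Both bays are empty at the start.
- red_rack: Low red plastic vial rack fixed to the bench, 54 mm (x) by 110 mm (y), 20 mm high, with two square bays side by side along its y axis, their centres at y = +28 and y = -28 mm (x = 0). Each bay is 46 by 46 mm inside, open at the top, its floor (white) 4 mm above the bench; outer walls 4 mm thick, divider 10 mm. A vial standing in a bay has its centre 34 mm above the bench. Origin: centre of the underside; z up. Its +y bay is taken by an amber vial; its -y bay is free.
- dish: Square steel dish fixed to the bench, 70 by 70 mm outside, 64 by 64 mm inside, 12 mm high, walls and floor 3 mm thick, empty. The nut standing in it has its centre 18 mm above the bench. Origin: centre of the underside; z up. The other things lying (fixed) among the vials, racks and dish (pen, tweezers, small box, tin, label roll) are at most 18 mm high.

How it is judged:
At the end, for the whole second after the job is handed in: Clear vials in different blue bays, loose amber vial in the -y and the other in the +y red bay (centres within 13 mm of bay centre per rack axis, under 39 mm high); nut in the dish (within 19 mm per axis, under 21 mm high); all upright within 0.12 rad, at rest (below 20 mm/s) ((((x of clear_a_center in the frame of blue_rack between -0.013 and 0.013 m and y of clear_a_center in the frame of blue_rack between 0.015 and 0.041 m and z of clear_a_center in the frame of blue_rack below 0.039 m) and (x of clear_b_center in the frame of blue_rack between -0.013 and 0.013 m and y of clear_b_center in the frame of blue_rack between -0.041 and -0.015 m and z of clear_b_center in the frame of blue_rack below 0.039 m)) or ((x of clear_a_center in the frame of blue_rack between -0.013 and 0.013 m and y of clear_a_center in the frame of blue_rack between -0.041 and -0.015 m and z of clear_a_center in the frame of blue_rack below 0.039 m) and (x of clear_b_center in the frame of blue_rack between -0.013 and 0.013 m and y of clear_b_center in the frame of blue_rack between 0.015 and 0.041 m and z of clear_b_center in the frame of blue_rack below 0.039 m))) and x of amber_center in the frame of red_rack between -0.013 and 0.013 m and y of amber_center in the frame of red_rack between -0.041 and -0.015 m and z of each of amber_center, racked_center in the frame of red_rack below 0.039 m and x of racked_center in the frame of red_rack between -0.013 and 0.013 m and y of racked_center in the frame of red_rack between 0.015 and 0.041 m and x of nut_center in the frame of dish between -0.019 and 0.019 m and y of nut_center in the frame of dish between -0.019 and 0.019 m and z of nut_center in the frame of dish below 0.021 m and angle between each of clear_a_center, clear_b_center, amber_center, racked_center, nut_center's own z axis and vertical below 0.12 rad and linear speed of each of clear_a, clear_b, amber, racked, nut below 0.02 m/s); the robot touches nothing.
It fails at once if a vial is knocked over (tilted more than 0.9 rad) (angle between any of clear_a_center, clear_b_center, amber_center, racked_center's own z axis and vertical above 0.9 rad).
It fails at once if the amber vial already in the red rack is taken out of its bay or lifted (its centre more than 46 mm above the bench or beyond 20 mm from where it stood) (height (world z) of racked_center above 0.046 m or distance of racked_center from where it was at the start of the episode above 0.02 m).
It also fails if it takes over 96 s, if anything falls off the work surface, if the arm or the gripper's body presses on something with over 40 N, if the wrist force passes 120 N, or if a joint passes its speed limit or range.

## Working session

There is one attempt and no reset: what is moved stays moved. The work goes in short steps, Python scripts to look and compute and a shell command to move; the robot and the scene stay as the last step left them, time stands still between calls to the robot, and variables do not carry over. Pictures are saved under pics/ and viewed, about 12 in all and at most 16, crops included, and the job is handed in when it is done.

```bash
mkdir -p pics; ls
python3 - <<'E'
from workcell import bot, optics
import cv2
s=bot.read_state();print(s)
for n in("top","side"):
    c=optics.get_calibration(n);print(n,c)
    cv2.imwrite(f"pics/{n}0.png",optics.snapshot(n)[:,:,::-1])
E
```

```text
pics
{'time_s': 0.0, 'joints': array([-1.22378163,  0.62935729,  0.03843124,  1.51837114, -0.02699274,
        0.99630511, -0.01997847]), 'dq': array([-1.36508611e-03, -7.63205926e-04,  1.61424041e-03, -8.33385267e-04,
       -8.15749621e-04, -7.74074119e-06, -8.50407122e-04]), 'joint_efforts': array([ 6.63465180e-04, -5.63405585e+01,  1.22617945e+00, -1.93450713e+01,
        1.09165601e-02,  1.06919889e-02,  1.36793659e-05]), 'tcp_pos': array([0.26050624, 0.59487127, 0.25238062]), 'ee_rot': array([-6.43724952e-01, -3.07455640e+00,  2.96449715e-03]), 'force': array([ 0.90490546,  0.29309964, -0.5469731 ]), 'ft_torque': array([0.03435409, 0.03502354, 0.05550164]), 'grip_width': 0.08534607848771004}
top {'K': array([[415.42822072,   0.        , 322.410994  ],
       [  0.        , 415.42822072, 196.73261603],
       [  0.        ,   0.        ,   1.        ]]), 'R': array([[-0.00559939, -0.99995502, -0.0076559 ],
       [-0.99136928,  0.00655378, -0.13093508],
       [ 0.13097936,  0.00685667, -0.99136138]]), 't': array([0.00177725, 0.54095747, 0.80269269])}
side {'K': array([[514.09994401,   0.        , 314.50917816],
       [  0.        , 514.09994401, 195.28899327],
       [  0.        ,   0.        ,   1.        ]]), 'R': array([[ 0.83681842, -0.54744636, -0.00611739],
       [-0.320651  , -0.48102445, -0.81596471],
       [ 0.4437543 ,  0.68477585, -0.57806934]]), 't': array([-0.43735575,  0.23494884,  0.86579748])}
```

View pics/top0.png

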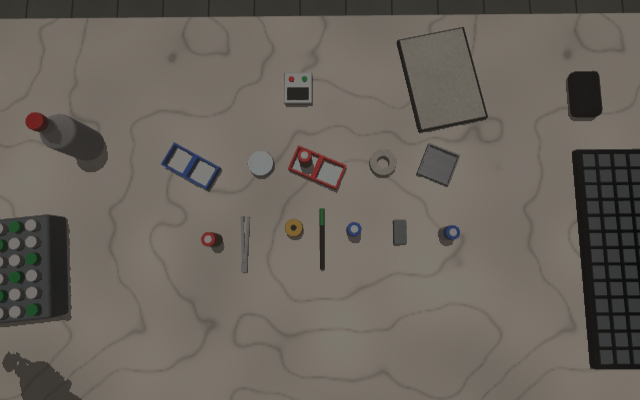

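View pics/side0.png

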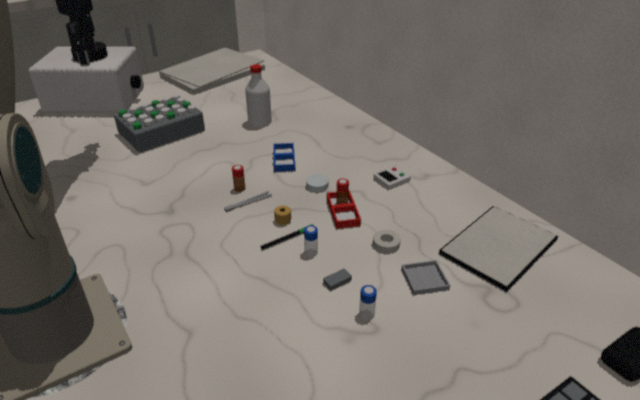

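Top view: loose amber vial at (209,239), nut at (294,228), clear vials at (354,229) and (452,232). Blue rack at (191,167), red rack at (318,168) with the racked vial at (305,158), dish at (438,165). The side view agrees and everything is upright.

```bash
cat > h.py <<'E'
import numpy as np, cv2
from workcell import bot, optics
def ray(c,uv,z):
    d=np.linalg.inv(c["K"])@np.array([uv[0],uv[1],1.]); R=c["R"]; o=-R.T@c["t"]; d=R.T@d
    return (o+d*(z-o[2])/d[2])[:2]
def proj(c,X):
    p=c["K"]@(c["R"]@np.array(X,float)+c["t"]); return p[:2]/p[2]
def blobs(m,amin=20):
    n,l,s,ce=cv2.connectedComponentsWithStats(m.astype(np.uint8))
    return [(ce[i].round(1),s[i],l==i) for i in range(1,n) if s[i,4]>=amin]
def masks(im):
    h,s,v=[a.astype(int) for a in cv2.split(cv2.cvtColor(im,cv2.COLOR_RGB2HSV))]
    return {"blue":(abs(h-112)<12)&(s>120)&(v>50),"red":((h<8)|(h>172))&(s>140)&(v>60),"brass":(abs(h-19)<6)&(s>130)&(v>60)}
E
python3 - <<'E'
from h import *
c=optics.get_calibration("top");im=cv2.imread("pics/top0.png")[:,:,::-1].copy()
for k,m in masks(im).items():
    m=cv2.morphologyEx(m.astype(np.uint8),cv2.MORPH_CLOSE,np.ones((3,3)))
    for ce,s,b in blobs(m):
        z={"brass":.03}.get(k,.06 if s[4]<250 else .02)
        p=np.argwhere(b)[:,::-1].astype(np.float32)
        w=np.array([ray(c,q,z) for q in p],np.float32)
        if z==.02:
            r=cv2.minAreaRect(w);print(k,s,"rect",r)
        else:
            (x,y),rr=cv2.minEnclosingCircle(w);print(k,ce,s,"circ",x,y,rr,"ray",ray(c,ce,z))
big=cv2.resize(im[130:260,160:480],None,fx=2.5,fy=2.5,interpolation=cv2.INTER_CUBIC)
cv2.imwrite("pics/crop0.png",big[:,:,::-1])
E
```

```text
blue [162 143  57  46 326] rect ((0.6106261014938354, 0.2750294804573059), (0.10920259356498718, 0.05181875452399254), 61.01476287841797)
blue [353.8 229.1] [347 223  14  13  81] circ 0.4746865928173065 -0.061801034957170486 0.012917290441691875 ray [ 0.47407486 -0.06215462]
blue [452.  231.8] [446 226  13  13  78] circ 0.4675350487232208 -0.2520732581615448 0.012834472581744194 ray [ 0.46772643 -0.25172211]
red [ 34.  120.5] [ 26 113  17  17 232] circ 0.6966853737831116 0.5794047117233276 0.01805473119020462 ray [0.69677134 0.57953444]
red [288 146  58  43 467] rect ((0.6051205396652222, 0.010399699211120605), (0.10897431522607803, 0.05379630997776985), 66.52711486816406)
red [208.3 238.9] [201 233  14  13  90] circ 0.456993967294693 0.22055494785308838 0.013638009317219257 ray [0.45681959 0.21976643]
brass [293.2 227.5] [285 219  17  18 199] circ 0.47971010208129883 0.05766753852367401 0.01723741739988327 ray [0.47961866 0.05766002]
```

View pics/crop0.png

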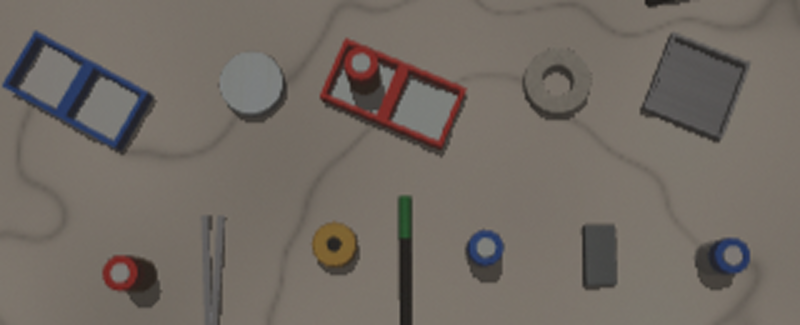

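```bash
cat > go.py <<'E'
import sys,numpy as np
from scipy.spatial.transform import Rotation as Ro
from workcell import bot
s=bot.read_state();R=Ro.from_rotvec(s["ee_rot"]).as_matrix()
print("t",round(s["time_s"],2),"tcp",s["tcp_pos"].round(4),"yaw",np.degrees(np.arctan2(R[1,0],R[0,0])).round(1),"tilt",R[:2,2].round(3),"F",s["force"].round(1),"w",round(s["grip_width"],4),"j7",s["joints"][6].round(2))
a=[float(x) for x in sys.argv[1:]]
for i in range(0,len(a)//3*3,3): print("delta",(R.T@(np.array(a[i:i+3])-s["tcp_pos"])).round(4))
if len(a)%3: 
    d=np.degrees(np.arctan2(R[1,0],R[0,0]))-a[-1]; print("roll",np.radians((d+180)%360-180).round(3))
E
python3 go.py .457 .2205 .16 64
python3 - <<'E'
from h import *
c=optics.get_calibration("top")
q=[(672,36),(748,62),(719,140),(641,113)]
w=np.array([ray(c,(160+(a+.5)/2.5-.5,130+(b+.5)/2.5-.5),.012) for a,b in q]);print(w,w.mean(0),np.linalg.norm(np.diff(w,axis=0),axis=1))
E
```

```text
t 0.1 tcp [0.2605 0.5949 0.2525] yaw 156.3 tilt [-0.001 -0.002] F [ 0.4 -0.6 -0.6] w 0.0859 j7 -0.02
delta [-0.3302 -0.264   0.0929]
roll 1.612
[[ 0.6544104  -0.22543117]
 [ 0.63154927 -0.28820852]
 [ 0.56547729 -0.26095585]
 [ 0.58871724 -0.19704885]] [ 0.61003855 -0.2429111 ] [0.06681038 0.07147178 0.06800147]
```

```bash
python3 -m handwheel '[{"delta_pos":[-0.035,-0.03,0.01],"roll":0.15,"gripper":1},{"delta_pos":[-0.07,-0.055,0.02],"roll":0.3,"gripper":1},{"delta_pos":[-0.1,-0.08,0.03],"roll":0.45,"gripper":1},{"delta_pos":[-0.135,-0.105,0.04],"roll":0.6,"gripper":1},{"delta_pos":[-0.165,-0.13,0.05],"roll":0.75,"gripper":1},{"delta_pos":[-0.2,-0.155,0.055],"roll":0.9,"gripper":1},{"delta_pos":[-0.23,-0.185,0.065],"roll":1.05,"gripper":1},{"delta_pos":[-0.265,-0.21,0.075],"roll":1.2,"gripper":1},{"delta_pos":[-0.3,-0.24,0.085],"roll":1.35,"gripper":1},{"delta_pos":[-0.33,-0.264,0.093],"roll":1.5,"gripper":1}]' 60
python3 go.py .457 .2205 .13 64
python3 - <<'E'
from h import *
c=optics.get_calibration("wrist");im=optics.snapshot("wrist");cv2.imwrite("pics/w1.png",im[:,:,::-1])
for n,X in dict(amb=(.457,.2205,.06),nut=(.4797,.0577,.03),ra=(.6106,.275,.02),rr=(.6051,.0104,.02)).items():print(n,proj(c,X).round())
E
```

```text
time_s: 1.1
tcp_pos: [0.4573, 0.218, 0.1594]
ee_rot: [2.572, 1.801, -0.004]
force: [0.1, -0.7, 0.6]
grip_width: 0.0854
t 1.1 tcp [0.4573 0.218  0.1594] yaw 70.0 tilt [-0.001 -0.003] F [ 0.1 -0.7  0.6] w 0.0854 j7 -0.47
delta [ 0.0023 -0.0012  0.0294]
roll 0.104
amb [313. 202.]
nut [397. 340.]
ra [483.  51.]
rr [534. 334.]
```

View pics/w1.png

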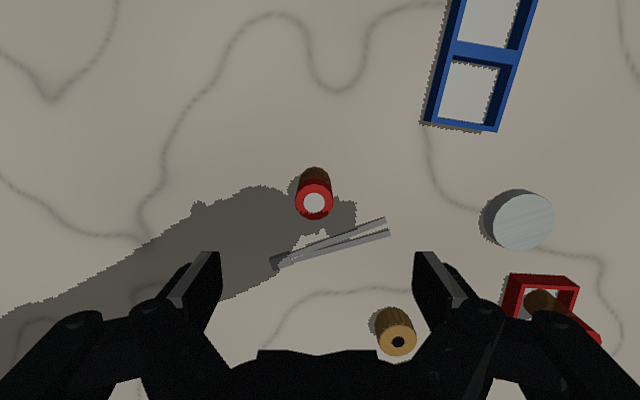

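Wrist view: the amber cap is at (314,201), the nut top at (397,340) and the blue rack divider at (485,50). All are within about 2 px of the top-view predictions, so the map is good. Grasping the amber vial.

```bash
python3 -m handwheel '[{"delta_pos":[0.002,-0.001,0.03],"roll":0.05,"gripper":1},{"delta_pos":[0.002,-0.001,0.06],"roll":0.1,"gripper":1},{"delta_pos":[0.002,-0.001,0.085],"roll":0.1,"gripper":1},{"delta_pos":[0.002,-0.001,0.105],"roll":0.1,"gripper":1},{"delta_pos":[0.002,-0.001,0.114],"roll":0.1,"gripper":1},{"delta_pos":[0.002,-0.001,0.114],"roll":0.1,"gripper":1},{"delta_pos":[0.002,-0.001,0.114],"roll":0.1,"gripper":-1},{"delta_pos":[0.002,-0.001,0.114],"roll":0.1,"gripper":-1},{"delta_pos":[0.002,-0.001,0.114],"roll":0.1,"gripper":-1},{"delta_pos":[0.002,-0.001,0.114],"roll":0.1,"gripper":-1}]' 40
python3 go.py .457 .2205 .15 .594 -.0153 .15 .594 -.0153 .05 66.5
```

```text
time_s: 2.15
tcp_pos: [0.4605, 0.2127, 0.0456]
ee_rot: [2.666, 1.649, -0.003]
force: [-1.5, -0.3, 0.7]
grip_width: 0.0284
t 2.15 tcp [0.4605 0.2127 0.0456] yaw 63.5 tilt [ 0.002 -0.007] F [-1.5 -0.3  0.7] w 0.0284 j7 -0.44
delta [ 0.0049 -0.0061 -0.1045]
delta [-0.1449  0.2218 -0.1025]
delta [-0.1444  0.2213 -0.0025]
roll -0.053
```

```bash
python3 -m handwheel '[{"delta_pos":[0,0,-0.02],"roll":0,"gripper":-1},{"delta_pos":[0,0,-0.04],"roll":0,"gripper":-1},{"delta_pos":[0,0,-0.06],"roll":0,"gripper":-1},{"delta_pos":[0,0,-0.08],"roll":0,"gripper":-1},{"delta_pos":[0,0,-0.1],"roll":0,"gripper":-1},{"delta_pos":[-0.01,0.02,-0.1],"roll":0,"gripper":-1},{"delta_pos":[-0.03,0.05,-0.1],"roll":-0.05,"gripper":-1},{"delta_pos":[-0.06,0.09,-0.1],"roll":-0.05,"gripper":-1},{"delta_pos":[-0.09,0.13,-0.1],"roll":-0.05,"gripper":-1},{"delta_pos":[-0.11,0.165,-0.1],"roll":-0.05,"gripper":-1}]' 40
python3 go.py .594 -.0153 .15 66.5
python3 - <<'E'
from h import *
s=bot.read_state();c=optics.get_calibration("wrist");im=optics.snapshot("wrist");cv2.imwrite("pics/w2.png",im[:,:,::-1])
x,y,z=s["tcp_pos"];print(proj(c,(x,y,z-.003)),proj(c,(x,y,z+.015)))
for n,X in dict(bay=(.594,-.0153,.004),rk=(.6163,.0361,.064),rr=(.6051,.0104,.02)).items():print(n,proj(c,X).round())
E
```

```text
time_s: 3.15
tcp_pos: [0.5593, 0.0379, 0.1476]
ee_rot: [2.625, 1.711, -0.003]
force: [-0.0, -0.2, -0.6]
grip_width: 0.027
t 3.15 tcp [0.5593 0.0379 0.1476] yaw 66.2 tilt [ 0.003 -0.008] F [-0.  -0.2 -0.6] w 0.027 j7 -0.19
delta [-0.0347  0.0532 -0.0019]
roll -0.005
[314.2254935  275.41884301] [314.2345743  300.59080223]
bay [375. 226.]
rk [396. 181.]
rr [380. 201.]
```

View pics/w2.png

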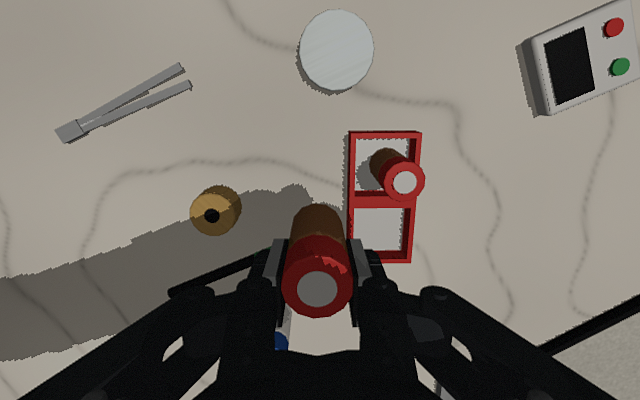

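Wrist view: the amber vial is held upright with its cap at (317,289), about 5 mm towards tool +x of the jaw centre. The red rack's free bay floor is near (382,230) and the racked cap is at (404,181). I'll go over the bay, settle and measure.

```bash
python3 -m handwheel '[{"delta_pos":[-0.015,0.015,0],"roll":0,"gripper":-1},{"delta_pos":[-0.025,0.03,0],"roll":0,"gripper":-1},{"delta_pos":[-0.035,0.045,0],"roll":0,"gripper":-1},{"delta_pos":[-0.04,0.053,0],"roll":0,"gripper":-1},{"delta_pos":[-0.04,0.053,0],"roll":0,"gripper":-1},{"delta_pos":[-0.04,0.053,0],"roll":0,"gripper":-1},{"delta_pos":[-0.04,0.053,0],"roll":0,"gripper":-1},{"delta_pos":[-0.04,0.053,0],"roll":0,"gripper":-1},{"delta_pos":[-0.04,0.053,0],"roll":0,"gripper":-1},{"delta_pos":[-0.04,0.053,0],"roll":0,"gripper":-1}]' 40
cat >> h.py <<'E'
def look(name,zt=None):
    s=bot.read_state();c=optics.get_calibration("wrist");im=optics.snapshot("wrist");cv2.imwrite(f"pics/{name}.png",im[:,:,::-1])
    print("tcp",s["tcp_pos"].round(4))
    h,sa,v=[a.astype(int) for a in cv2.split(cv2.cvtColor(im,cv2.COLOR_RGB2HSV))]
    white=(sa<40)&(v>120)
    for ce,st,b in blobs(white,200):
        if st[4]<20000: print("white",ce,st,"z64",ray(c,ce,.064).round(4),"z4",ray(c,ce,.004).round(4),"held",ray(c,ce,zt).round(4) if zt else "")
    for k,m in masks(im).items():
        for ce,st,b in blobs(m,300): print(k,ce,st,"z60",ray(c,ce,.06).round(4),"z20",ray(c,ce,.02).round(4))
    return c,im
E
python3 go.py; python3 -c "
from h import *
look('w3',bot.read_state()['tcp_pos'][2]+.0145)"
```

```text
time_s: 4.2
tcp_pos: [0.5959, -0.0275, 0.1496]
ee_rot: [2.623, 1.697, 0.001]
force: [-0.3, 0.7, 0.3]
grip_width: 0.0273
t 4.2 tcp [ 0.5959 -0.0275  0.1496] yaw 65.8 tilt [ 0.01  -0.014] F [-0.3  0.7  0.3] w 0.0273 j7 -0.11
tcp [ 0.5959 -0.0275  0.1496]
white [24.6 15.5] [   0    0   74   48 1810] z64 [0.497 0.145] z4 [0.4595 0.1756] held [0.5594 0.094 ]
white [246.8   8.4] [ 213    0   67   22 1037] z64 [0.6118 0.0977] z4 [0.6079 0.1145] held [0.6184 0.0697]
white [297.1  92.2] [276  78  57  58 917] z64 [0.6185 0.0455] z4 [0.6165 0.0471] held [0.6218 0.0429]
white [309.7 109.5] [298  98  24  25 469] z64 [0.6212 0.0332] z4 [0.62   0.0312] held [0.6232 0.0366]
white [307.9 172.7] [ 280  152   53   49 2048] z64 [ 0.6036 -0.0024] z4 [ 0.5973 -0.0148] held [0.6142 0.0183]
white [586.7 314.7] [  491   234   149   151 12328] z64 [ 0.7505 -0.1908] z4 [ 0.7869 -0.2581] held [ 0.6896 -0.0784]
white [317.  332.7] [ 274  303   86   52 2992] z64 [ 0.5577 -0.1189] z4 [ 0.5379 -0.1653] held [ 0.5906 -0.0415]
white [ 47.3 357.5] [   0  318  140   82 4326] z64 [ 0.3596 -0.0519] z4 [ 0.2821 -0.0787] held [ 0.4889 -0.0071]
white [201.8 382.6] [179 359  40  41 472] z64 [ 0.4542 -0.1237] z4 [ 0.4044 -0.1715] held [ 0.5375 -0.044 ]
white [624.1 385.2] [598 366  42  34 889] z64 [ 0.7663 -0.2739] z4 [ 0.8073 -0.3655] held [ 0.6977 -0.1211]
red [304.  136.6] [ 267   69   75  144 3502] z60 [0.6108 0.0193] z20 [0.608  0.0153]
red [309.8 109.1] [ 288   87   44   46 1023] z60 [0.6213 0.0333] z20 [0.6205 0.032 ]
red [317.6 273.3] [ 281  234   72   84 3446] z60 [ 0.5782 -0.0746] z20 [ 0.5692 -0.0965]
brass [131.2 155.1] [ 101  132   62   50 2137] z60 [0.5042 0.0545] z20 [0.4811 0.0573]
```

View pics/w3.png

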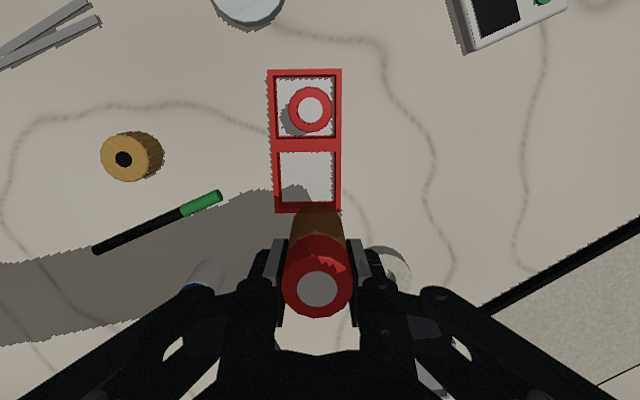

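```bash
python3 go.py
python3 - <<'E'
from h import *
print(bot.read_state()["dq"].round(4))
s=bot.read_state();c=optics.get_calibration("wrist")
im=cv2.imread("pics/w3.png")[:,:,::-1].copy()
print("held cap",ray(c,(317,289),s["tcp_pos"][2]+.0145))
b=[b for ce,st,b in blobs(masks(im)["red"],300) if st[0]==267][0]
w=np.array([ray(c,q,.02) for q in np.argwhere(b)[:,::-1]],np.float32);print(cv2.minAreaRect(w))
for p in [(267.5,70),(341,69),(275,213),(340,212)]:print(ray(c,p,.02))
E
python3 go.py
```

```text
t 4.25 tcp [ 0.5959 -0.0277  0.1496] yaw 65.8 tilt [ 0.01  -0.014] F [-0.3 -0.7 -1. ] w 0.0269 j7 -0.11
[ 0.0033  0.0011  0.0007 -0.0009 -0.0008 -0.0015 -0.0004]
held cap [ 0.59868593 -0.02372702]
((0.6063678860664368, 0.008575983345508575), (0.10972416400909424, 0.05381035432219505), 66.50232696533203)
[0.60415658 0.06898521]
[0.65264907 0.0479525 ]
[ 0.56041228 -0.03117721]
[ 0.60914933 -0.05252435]
t 4.25 tcp [ 0.5959 -0.0277  0.1496] yaw 65.8 tilt [ 0.01  -0.014] F [-0.3 -0.7 -1. ] w 0.0269 j7 -0.11
```

```bash
python3 go.py .5924 -.0211 .09 66.5
```

```text
t 4.25 tcp [ 0.5959 -0.0277  0.1496] yaw 65.8 tilt [ 0.01  -0.014] F [-0.3 -0.7 -1. ] w 0.0269 j7 -0.11
delta [ 0.0051 -0.0068  0.0595]
roll -0.012
```

```bash
python3 -m handwheel '[{"delta_pos":[0.002,-0.002,0.015],"roll":0,"gripper":-1},{"delta_pos":[0.003,-0.004,0.03],"roll":-0.01,"gripper":-1},{"delta_pos":[0.005,-0.007,0.045],"roll":-0.01,"gripper":-1},{"delta_pos":[0.005,-0.007,0.06],"roll":-0.01,"gripper":-1},{"delta_pos":[0.005,-0.007,0.06],"roll":-0.01,"gripper":-1},{"delta_pos":[0.005,-0.007,0.06],"roll":-0.01,"gripper":-1},{"delta_pos":[0.005,-0.007,0.06],"roll":-0.01,"gripper":-1},{"delta_pos":[0.005,-0.007,0.06],"roll":-0.01,"gripper":-1},{"delta_pos":[0.005,-0.007,0.06],"roll":-0.01,"gripper":-1},{"delta_pos":[0.005,-0.007,0.06],"roll":-0.01,"gripper":-1}]' 40
python3 go.py .5924 -.0211 .051 66.5
```

```text
time_s: 5.25
tcp_pos: [0.5924, -0.0211, 0.0899]
ee_rot: [2.614, 1.71, 0.002]
force: [-0.2, 0.8, -0.0]
grip_width: 0.0274
t 5.25 tcp [ 0.5924 -0.0211  0.0899] yaw 66.4 tilt [ 0.011 -0.014] F [-0.2  0.8 -0. ] w 0.0274 j7 -0.07
delta [ 0.0003 -0.0006  0.0389]
roll -0.002
```

```bash
python3 -m handwheel '[{"delta_pos":[0,0,0.012],"roll":0,"gripper":-1},{"delta_pos":[0,0,0.024],"roll":0,"gripper":-1},{"delta_pos":[0,0,0.034],"roll":0,"gripper":-1},{"delta_pos":[0,-0.001,0.039],"roll":0,"gripper":-1},{"delta_pos":[0,-0.001,0.039],"roll":0,"gripper":-1},{"delta_pos":[0,-0.001,0.039],"roll":0,"gripper":-1},{"delta_pos":[0,-0.001,0.039],"roll":0,"gripper":0.1},{"delta_pos":[0,-0.001,0.039],"roll":0,"gripper":0.1},{"delta_pos":[0,-0.001,0.039],"roll":0,"gripper":0.1},{"delta_pos":[0,-0.001,0.039],"roll":0,"gripper":0.1}]' 40
python3 go.py .5924 -.0211 .12 .4747 -.062 .12 .4747 -.062 .046 62
python3 -c "
from h import *
look('w4')"
```

```text
time_s: 6.25
tcp_pos: [0.592, -0.0212, 0.0509]
ee_rot: [2.614, 1.71, 0.002]
force: [1.2, -0.9, -0.5]
grip_width: 0.0469
t 6.25 tcp [ 0.592  -0.0212  0.0509] yaw 66.4 tilt [ 0.011 -0.014] F [ 1.2 -0.9 -0.5] w 0.0469 j7 -0.05
delta [-0.0003  0.0014 -0.0691]
delta [-0.085  -0.09   -0.0698]
delta [-0.0844 -0.0912  0.0042]
roll 0.076
tcp [ 0.592  -0.0212  0.0509]
white [300.8  98.7] [ 270   76   89   90 2339] z64 [0.6174 0.0473] z4 [0.6155 0.0476] held 
white [329.1 135.1] [ 307  112   45   47 1664] z64 [0.6211 0.0332] z4 [0.6214 0.0256] held 
white [316.2 204.3] [ 275  194   80   34 1424] z64 [0.6077 0.013 ] z4 [ 0.6004 -0.0059] held 
white [330.4 328.5] [ 263  284  118   71 4340] z64 [ 0.5919 -0.0367] z4 [ 0.5759 -0.0835] held 
white [450.6 383.4] [431 354  45  46 816] z64 [ 0.6275 -0.0836] z4 [ 0.6314 -0.1566] held 
white [191.2 389.8] [179 380  24  20 321] z64 [ 0.5266 -0.0409] z4 [ 0.474 -0.09 ] held 
red [317.1 176.4] [  253    61   125   256 15059] z60 [0.6116 0.0211] z20 [0.6084 0.0119]
brass [ 43.5 195.5] [   0  157   94   83 5520] z60 [0.5205 0.0539] z20 [0.4845 0.0565]
```

View pics/w4.png

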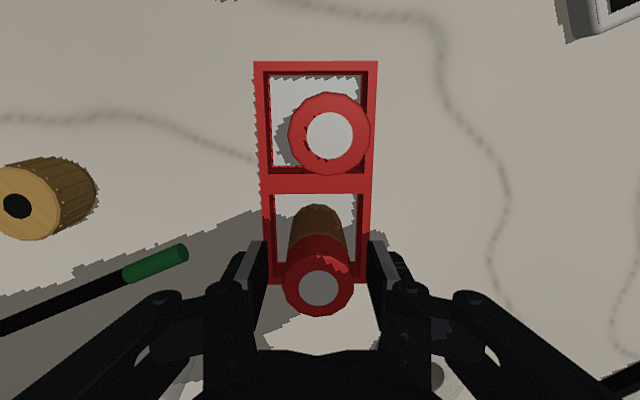

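The amber vial (cap at 319,287) stands in the free bay. The racked vial hasn't moved (329,135). Next: lift and go to the first clear vial.

```bash
python3 -m handwheel '[{"delta_pos":[0,0.001,-0.025],"roll":0,"gripper":0.1},{"delta_pos":[0,0.001,-0.05],"roll":0,"gripper":0.1},{"delta_pos":[0,0.001,-0.07],"roll":0,"gripper":0.1},{"delta_pos":[-0.02,-0.02,-0.07],"roll":0.04,"gripper":1},{"delta_pos":[-0.04,-0.045,-0.07],"roll":0.07,"gripper":1},{"delta_pos":[-0.06,-0.07,-0.07],"roll":0.07,"gripper":1},{"delta_pos":[-0.08,-0.085,-0.07],"roll":0.07,"gripper":1},{"delta_pos":[-0.085,-0.09,-0.07],"roll":0.07,"gripper":1},{"delta_pos":[-0.085,-0.09,-0.07],"roll":0.07,"gripper":1},{"delta_pos":[-0.085,-0.09,-0.07],"roll":0.07,"gripper":1}]' 40
python3 go.py .4747 -.062 .046 62
python3 -c "
from h import *
look('w5')"
```

```text
time_s: 7.3
tcp_pos: [0.4764, -0.0616, 0.1204]
ee_rot: [2.671, 1.618, 0.006]
force: [0.3, 0.1, 0.1]
grip_width: 0.0857
t 7.3 tcp [ 0.4764 -0.0616  0.1204] yaw 62.4 tilt [ 0.013 -0.014] F [0.3 0.1 0.1] w 0.0857 j7 -0.01
delta [-0.0007 -0.0027  0.0744]
roll 0.007
tcp [ 0.4764 -0.0616  0.1204]
white [427.7  40.1] [410  27  56  36 725] z64 [0.5742 0.0008] z4 [ 5.962e-01 -4.000e-04] held 
white [480.1  54.1] [466  39  29  31 725] z64 [ 0.5955 -0.0176] z4 [ 0.6247 -0.025 ] held 
white [450.   91.2] [432  85  34  13 301] z64 [ 0.5755 -0.0274] z4 [ 0.5979 -0.038 ] held 
white [313.7 224.1] [303 218  23  14 206] z64 [ 0.4778 -0.0598] z4 [ 0.467  -0.0816] held 
white [128.7 390.6] [108 378  40  22 606] z64 [ 0.3081 -0.1088] z4 [ 0.2397 -0.1471] held 
white [504.4 390.6] [486 378  40  22 613] z64 [ 0.5379 -0.2355] z4 [ 0.5475 -0.3169] held 
blue [313.5 222.6] [ 290  199   46   50 1217] z60 [ 0.4774 -0.0604] z20 [ 0.4703 -0.0747]
red [453.3  45.4] [ 403    0  103  109 4573] z60 [ 0.5865 -0.0077] z20 [ 0.6035 -0.0104]
brass [225.8  38.3] [ 196    6   63   67 2782] z60 [0.4849 0.0488] z20 [0.4795 0.0587]
```

```bash
python3 -m handwheel '[{"delta_pos":[0.001,-0.002,0.025],"roll":0,"gripper":1},{"delta_pos":[0.001,-0.002,0.045],"roll":0,"gripper":1},{"delta_pos":[0.001,-0.002,0.065],"roll":0,"gripper":1},{"delta_pos":[0.001,-0.002,0.074],"roll":0,"gripper":1},{"delta_pos":[0.001,-0.002,0.074],"roll":0,"gripper":1},{"delta_pos":[0.001,-0.002,0.074],"roll":0,"gripper":-1},{"delta_pos":[0.001,-0.002,0.074],"roll":0,"gripper":-1},{"delta_pos":[0.001,-0.002,0.074],"roll":0,"gripper":-1},{"delta_pos":[0.001,-0.002,0.074],"roll":0,"gripper":-1},{"delta_pos":[0.001,-0.002,0.074],"roll":0,"gripper":-1}]' 40
python3 go.py  .4764 -.061 .14 .597 .2505 .14 61
```

```text
time_s: 8.35
tcp_pos: [0.4764, -0.0606, 0.0471]
ee_rot: [2.671, 1.619, 0.007]
force: [-1.0, 0.7, 5.8]
grip_width: 0.0269
t 8.35 tcp [ 0.4764 -0.0606  0.0471] yaw 62.4 tilt [ 0.014 -0.014] F [-1.   0.7  5.8] w 0.0269 j7 0.07
delta [-0.0009  0.0019 -0.0929]
delta [ 0.331  -0.0353 -0.0955]
roll 0.025
```

```bash
python3 -m handwheel '[{"delta_pos":[0,0,-0.025],"roll":0,"gripper":-1},{"delta_pos":[0,0.001,-0.05],"roll":0,"gripper":-1},{"delta_pos":[0.01,0.001,-0.075],"roll":0,"gripper":-1},{"delta_pos":[0.03,0,-0.093],"roll":0,"gripper":-1},{"delta_pos":[0.06,-0.003,-0.095],"roll":0,"gripper":-1},{"delta_pos":[0.09,-0.006,-0.095],"roll":0.01,"gripper":-1},{"delta_pos":[0.12,-0.009,-0.095],"roll":0.02,"gripper":-1},{"delta_pos":[0.15,-0.012,-0.095],"roll":0.025,"gripper":-1},{"delta_pos":[0.18,-0.015,-0.095],"roll":0.025,"gripper":-1},{"delta_pos":[0.21,-0.018,-0.095],"roll":0.025,"gripper":-1}]' 40
python3 go.py .624 .2995 .14 61
```

```text
time_s: 9.35
tcp_pos: [0.5564, 0.1366, 0.1408]
ee_rot: [2.691, 1.585, 0.008]
force: [0.5, -1.0, 0.2]
grip_width: 0.0272
t 9.35 tcp [0.5564 0.1366 0.1408] yaw 61.0 tilt [ 0.014 -0.014] F [ 0.5 -1.   0.2] w 0.0272 j7 -0.38
delta [ 0.1753 -0.0198 -0.0005]
roll 0.0
```

```bash
python3 -m handwheel '[{"delta_pos":[0.03,-0.003,0],"roll":0,"gripper":-1},{"delta_pos":[0.06,-0.007,0],"roll":0,"gripper":-1},{"delta_pos":[0.09,-0.01,0],"roll":0,"gripper":-1},{"delta_pos":[0.12,-0.014,0],"roll":0,"gripper":-1},{"delta_pos":[0.15,-0.017,0],"roll":0,"gripper":-1},{"delta_pos":[0.165,-0.019,0],"roll":0,"gripper":-1},{"delta_pos":[0.175,-0.02,0],"roll":0,"gripper":-1},{"delta_pos":[0.175,-0.02,0],"roll":0,"gripper":-1},{"delta_pos":[0.175,-0.02,0],"roll":0,"gripper":-1},{"delta_pos":[0.175,-0.02,0],"roll":0,"gripper":-1}]' 40
python3 go.py
python3 - <<'E'
from h import *
s=bot.read_state();c,im=look('w6',s["tcp_pos"][2]+.013)
print("cap 317,288",ray(c,(317,288),s["tcp_pos"][2]+.013), "held floor-proj; pred bay+",proj(c,(.6242,.2995,.004)),"rack",[proj(c,(.6106+a*.027*.875+b*.055*.485,.275-a*.027*.485+b*.055*.875,.02)).round() for a,b in((1,1),(1,-1),(-1,-1),(-1,1))])
E
```

```text
time_s: 10.35
tcp_pos: [0.6236, 0.2976, 0.1397]
ee_rot: [2.692, 1.583, 0.006]
force: [-0.7, -0.7, -0.7]
grip_width: 0.0272
t 10.35 tcp [0.6236 0.2976 0.1397] yaw 60.9 tilt [ 0.013 -0.015] F [-0.7 -0.7 -0.7] w 0.0272 j7 -0.64
tcp [0.6236 0.2976 0.1397]
white [313.4 184.2] [ 285  165   54   45 1962] z64 [0.6344 0.3159] z4 [0.6271 0.3017] held [0.6452 0.337 ]
white [316.5 338.7] [ 275  315   85   40 1968] z64 [0.5792 0.2131] z4 [0.5551 0.1673] held [0.615  0.2807]
white [423.2 373.7] [415 359  21  24 204] z64 [0.6341 0.1438] z4 [0.6268 0.0768] held [0.645  0.2427]
white [202.2 382.2] [180 360  39  40 449] z64 [0.4847 0.2218] z4 [0.4316 0.1787] held [0.5632 0.2855]
blue [311.2 190.2] [ 277  156   72  100 1663] z60 [0.6307 0.3122] z20 [0.6252 0.3021]
blue [316.6 300.9] [ 282  267   70   67 2205] z60 [0.5936 0.2385] z20 [0.5807 0.2137]
cap 317,288 [0.62643311 0.30085277] held floor-proj; pred bay+ [311.59968624 188.12670791] rack [array([347., 159.]), array([344., 287.]), array([280., 288.]), array([275., 159.])]
```

View pics/w6.png

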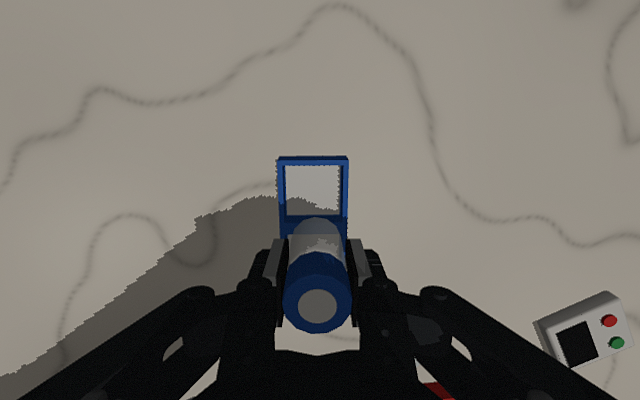

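Wrist view: the blue rack's far edge is at row 156, 2 mm beyond the prediction. The bay floor is near (313,184) and the held cap centre at (317,306). I'll shift about +3 and +7 mm in world x and y and lower.

```bash
python3 go.py .6262 .3042 .053 61
```

```text
t 10.4 tcp [0.6236 0.2978 0.1397] yaw 60.9 tilt [ 0.013 -0.014] F [-0.6 -0.2 -0.9] w 0.027 j7 -0.64
delta [ 0.0074 -0.0025  0.0866]
roll -0.002
```

```bash
python3 -m handwheel '[{"delta_pos":[0.004,-0.001,0.01],"roll":0,"gripper":-1},{"delta_pos":[0.007,-0.003,0.025],"roll":0,"gripper":-1},{"delta_pos":[0.007,-0.003,0.035],"roll":0,"gripper":-1},{"delta_pos":[0.007,-0.003,0.045],"roll":0,"gripper":-1},{"delta_pos":[0.007,-0.003,0.055],"roll":0,"gripper":-1},{"delta_pos":[0.007,-0.003,0.065],"roll":0,"gripper":-1},{"delta_pos":[0.007,-0.003,0.075],"roll":0,"gripper":-1},{"delta_pos":[0.007,-0.003,0.083],"roll":0,"gripper":-1},{"delta_pos":[0.007,-0.003,0.087],"roll":0,"gripper":-1},{"delta_pos":[0.007,-0.003,0.087],"roll":0,"gripper":-1}]' 40
python3 go.py .6262 .3042 .13  .4676 -.252 .13
```

```text
time_s: 11.4
tcp_pos: [0.6255, 0.304, 0.0521]
ee_rot: [2.692, 1.583, 0.006]
force: [0.2, -0.4, -0.6]
grip_width: 0.0271
t 11.4 tcp [0.6255 0.304  0.0521] yaw 60.9 tilt [ 0.013 -0.015] F [ 0.2 -0.4 -0.6] w 0.0271 j7 -0.61
delta [ 0.      0.0019 -0.0779]
delta [-0.5631  0.1337 -0.0718]
```

Release, then lift straight up and start back.

```bash
python3 -m handwheel '[{"delta_pos":[0,0,0],"roll":0,"gripper":0.1},{"delta_pos":[0,0,0],"roll":0,"gripper":0.1},{"delta_pos":[0,0,0],"roll":0,"gripper":0.1},{"delta_pos":[0,0.001,-0.02],"roll":0,"gripper":0.1},{"delta_pos":[0,0.001,-0.04],"roll":0,"gripper":0.1},{"delta_pos":[0,0.002,-0.06],"roll":0,"gripper":0.1},{"delta_pos":[-0.01,0.004,-0.085],"roll":0,"gripper":0.1},{"delta_pos":[-0.04,0.01,-0.085],"roll":0,"gripper":0.3},{"delta_pos":[-0.07,0.018,-0.085],"roll":0,"gripper":1},{"delta_pos":[-0.1,0.025,-0.085],"roll":0,"gripper":1}]' 40
python3 go.py .4676 -.252 .13 62
python3 -c "
from h import *
look('w7')"
```

```text
time_s: 12.4
tcp_pos: [0.5975, 0.2048, 0.1389]
ee_rot: [2.691, 1.583, 0.008]
force: [1.3, -0.2, -0.6]
grip_width: 0.082
t 12.4 tcp [0.5975 0.2048 0.1389] yaw 60.9 tilt [ 0.014 -0.014] F [ 1.3 -0.2 -0.6] w 0.082 j7 -0.5
delta [-0.4624  0.1081  0.0136]
roll -0.019
tcp [0.5975 0.2048 0.1389]
white [300.6  71.5] [277  34  35  64 934] z64 [0.6343 0.2842] z4 [0.635  0.2886] held 
white [273.   52.1] [260  38  27  29 624] z64 [0.6259 0.3003] z4 [0.6241 0.3097] held 
white [282.9 143.1] [ 255  115   57   56 2940] z64 [0.605  0.2545] z4 [0.5967 0.2499] held 
white [136.2 389.1] [114 374  43  26 750] z64 [0.4129 0.1493] z4 [0.3456 0.1123] held 
white [497. 389.] [478 374  42  26 753] z64 [0.6524 0.0087] z4 [ 0.6587 -0.0715] held 
blue [278.3  88.5] [ 238   21   81  161 5313] z60 [0.6183 0.2827] z20 [0.6156 0.2853]
red [401.8 329. ] [390 306  32  62 613] z60 [0.6107 0.0938] z20 [0.6065 0.0584]
```

View pics/w7.png

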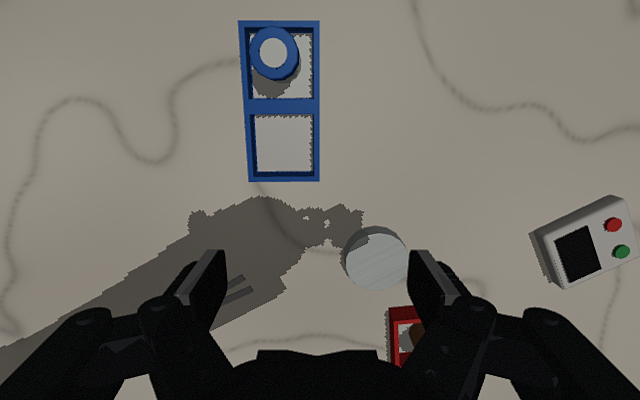

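The clear vial stands in the +y blue bay (cap at 273,52, which is (0.626, 0.300)). The other bay is free at (283,143). Going to the second clear vial.

```bash
python3 -m handwheel '[{"delta_pos":[-0.03,0.007,0],"roll":0,"gripper":1},{"delta_pos":[-0.065,0.015,0.001],"roll":0,"gripper":1},{"delta_pos":[-0.1,0.023,0.002],"roll":0,"gripper":1},{"delta_pos":[-0.135,0.032,0.003],"roll":0,"gripper":1},{"delta_pos":[-0.17,0.04,0.004],"roll":0,"gripper":1},{"delta_pos":[-0.205,0.048,0.005],"roll":0,"gripper":1},{"delta_pos":[-0.24,0.056,0.006],"roll":0,"gripper":1},{"delta_pos":[-0.275,0.064,0.007],"roll":0,"gripper":1},{"delta_pos":[-0.31,0.073,0.008],"roll":0,"gripper":1},{"delta_pos":[-0.345,0.081,0.009],"roll":0,"gripper":1}]' 40
python3 go.py .4676 -.252 .13 62
```

```text
time_s: 13.45
tcp_pos: [0.4971, -0.1446, 0.1361]
ee_rot: [2.693, 1.572, 0.001]
force: [1.0, -0.5, 0.3]
grip_width: 0.0852
t 13.45 tcp [ 0.4971 -0.1446  0.1361] yaw 60.5 tilt [ 0.013 -0.02 ] F [ 1.  -0.5  0.3] w 0.0852 j7 0.1
delta [-0.108   0.027   0.0079]
roll -0.026
```

```bash
python3 -m handwheel '[{"delta_pos":[-0.03,0.008,0.002],"roll":0,"gripper":1},{"delta_pos":[-0.06,0.015,0.004],"roll":0,"gripper":1},{"delta_pos":[-0.085,0.021,0.006],"roll":0,"gripper":1},{"delta_pos":[-0.1,0.025,0.008],"roll":0,"gripper":1},{"delta_pos":[-0.108,0.027,0.008],"roll":0,"gripper":1},{"delta_pos":[-0.108,0.027,0.008],"roll":0,"gripper":1},{"delta_pos":[-0.108,0.027,0.008],"roll":0,"gripper":1},{"delta_pos":[-0.108,0.027,0.008],"roll":0,"gripper":1},{"delta_pos":[-0.108,0.027,0.008],"roll":0,"gripper":1},{"delta_pos":[-0.108,0.027,0.008],"roll":0,"gripper":1}]' 40
python3 go.py .4676 -.252 .046 62
python3 - <<'E'
from h import *
c,im=look('w8')
print(proj(c,(.4676,-.252,.06)))
# dish: grey region
E
```

```text
time_s: 14.45
tcp_pos: [0.4679, -0.2513, 0.1299]
ee_rot: [2.692, 1.574, 0.002]
force: [1.1, -1.3, 1.2]
grip_width: 0.085
t 14.45 tcp [ 0.4679 -0.2513  0.1299] yaw 60.6 tilt [ 0.013 -0.02 ] F [ 1.1 -1.3  1.2] w 0.085 j7 0.29
delta [ 0.0001 -0.0016  0.0839]
roll -0.024
tcp [ 0.4679 -0.2513  0.1299]
white [621.2  34.2] [ 585    0   55  103 2808] z64 [ 0.6622 -0.2404] z4 [ 0.7137 -0.258 ] held 
white [315.1 219.7] [303 213  24  15 249] z64 [ 0.4697 -0.2511] z4 [ 0.459  -0.2721] held 
white [ 18.6 337.9] [   0  313   60   67 1907] z64 [ 0.2532 -0.2255] z4 [ 0.1726 -0.2383] held 
white [128.6 390.7] [108 378  40  22 604] z64 [ 0.2869 -0.2993] z4 [ 0.2172 -0.3359] held 
white [500.  387.5] [486 378  33  22 342] z64 [ 0.5233 -0.437 ] z4 [ 0.5298 -0.518 ] held 
blue [315.7 217.6] [ 294  194   43   48 1070] z60 [ 0.47   -0.2515] z20 [ 0.4631 -0.2653]
[312.76410461 220.09014223]
```

View pics/w8.png

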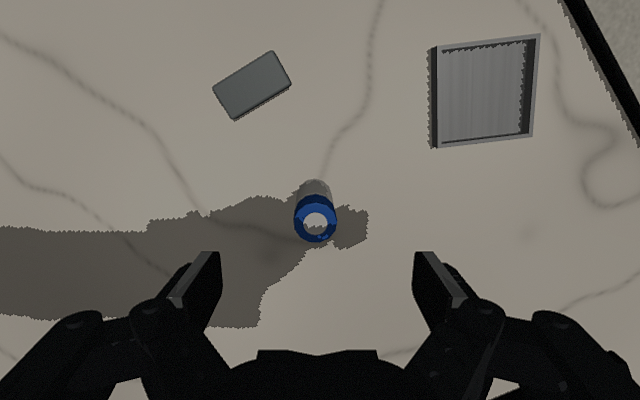

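Wrist view: the clear cap top is at (316,224), as predicted. The dish rim corners are roughly (432,48), (540,34), (533,136) and (433,148).

```bash
python3 - <<'E'
from h import *
c=optics.get_calibration("wrist")
w=np.array([ray(c,p,.012) for p in((434,47),(540,34),(533,136),(434,148))]);print(w,w.mean(0),np.linalg.norm(w-np.roll(w,1,0),axis=1))
E
python3 -m handwheel '[{"delta_pos":[0,0,0.025],"roll":0,"gripper":1},{"delta_pos":[0,0,0.045],"roll":0,"gripper":1},{"delta_pos":[0,0,0.065],"roll":0,"gripper":1},{"delta_pos":[0,0,0.08],"roll":0,"gripper":1},{"delta_pos":[0,0,0.084],"roll":0,"gripper":1},{"delta_pos":[0,0,0.084],"roll":0,"gripper":-1},{"delta_pos":[0,0,0.084],"roll":0,"gripper":-1},{"delta_pos":[0,0,0.084],"roll":0,"gripper":-1},{"delta_pos":[0,0,0.084],"roll":0,"gripper":-1},{"delta_pos":[0,0,0.084],"roll":0,"gripper":-1}]' 40
python3 go.py .469 -.2525 .14 .598 .2512 .14 61
```

```text
[[ 0.59195787 -0.20067175]
 [ 0.65800617 -0.2284945 ]
 [ 0.63222061 -0.29222752]
 [ 0.56470835 -0.26399558]] [ 0.61172325 -0.24634734] [0.06893797 0.07166926 0.06875168 0.07317751]
time_s: 15.5
tcp_pos: [0.469, -0.2531, 0.0468]
ee_rot: [2.692, 1.573, 0.003]
force: [-0.3, 1.6, 5.2]
grip_width: 0.0272
t 15.5 tcp [ 0.469  -0.2531  0.0468] yaw 60.6 tilt [ 0.013 -0.02 ] F [-0.3  1.6  5.2] w 0.0272 j7 0.35
delta [-0.0005  0.0017 -0.0932]
delta [ 0.5016 -0.1331 -0.1013]
roll -0.007
```

```bash
python3 -m handwheel '[{"delta_pos":[0,0,-0.025],"roll":0,"gripper":-1},{"delta_pos":[0,0,-0.05],"roll":0,"gripper":-1},{"delta_pos":[0.01,-0.002,-0.075],"roll":0,"gripper":-1},{"delta_pos":[0.03,-0.008,-0.094],"roll":0,"gripper":-1},{"delta_pos":[0.065,-0.017,-0.095],"roll":0,"gripper":-1},{"delta_pos":[0.1,-0.027,-0.095],"roll":0,"gripper":-1},{"delta_pos":[0.135,-0.036,-0.096],"roll":0,"gripper":-1},{"delta_pos":[0.17,-0.045,-0.097],"roll":0,"gripper":-1},{"delta_pos":[0.205,-0.054,-0.098],"roll":0,"gripper":-1},{"delta_pos":[0.24,-0.064,-0.098],"roll":0,"gripper":-1}]' 40
python3 go.py .598 .2512 .14 61
```

```text
time_s: 16.5
tcp_pos: [0.5303, -0.0091, 0.1415]
ee_rot: [2.692, 1.573, 0.004]
force: [-0.1, 0.2, -0.4]
grip_width: 0.0271
t 16.5 tcp [ 0.5303 -0.0091  0.1415] yaw 60.6 tilt [ 0.014 -0.02 ] F [-0.1  0.2 -0.4] w 0.0271 j7 -0.14
delta [ 0.2601 -0.0688 -0.0026]
roll -0.007
```

```bash
python3 -m handwheel '[{"delta_pos":[0.035,-0.009,0],"roll":0,"gripper":-1},{"delta_pos":[0.07,-0.018,0],"roll":0,"gripper":-1},{"delta_pos":[0.105,-0.028,-0.001],"roll":0,"gripper":-1},{"delta_pos":[0.14,-0.037,-0.001],"roll":0,"gripper":-1},{"delta_pos":[0.175,-0.046,-0.002],"roll":0,"gripper":-1},{"delta_pos":[0.21,-0.055,-0.002],"roll":0,"gripper":-1},{"delta_pos":[0.24,-0.064,-0.003],"roll":0,"gripper":-1},{"delta_pos":[0.255,-0.068,-0.003],"roll":0,"gripper":-1},{"delta_pos":[0.26,-0.069,-0.003],"roll":0,"gripper":-1},{"delta_pos":[0.26,-0.069,-0.003],"roll":0,"gripper":-1}]' 40
python3 go.py .598 .2512 .053 61
python3 - <<'E'
from h import *
s=bot.read_state();c,im=look('w9',s["tcp_pos"][2]+.013)
for v in(290,295,300,305,310):print(v,ray(c,(317,v),s["tcp_pos"][2]+.013))
E
```

```text
time_s: 17.5
tcp_pos: [0.5976, 0.2503, 0.1403]
ee_rot: [2.691, 1.572, 0.003]
force: [0.2, -0.9, 0.5]
grip_width: 0.0272
t 17.5 tcp [0.5976 0.2503 0.1403] yaw 60.6 tilt [ 0.014 -0.02 ] F [ 0.2 -0.9  0.5] w 0.0272 j7 -0.57
delta [ 0.0019 -0.0021  0.0873]
roll -0.007
tcp [0.5976 0.2503 0.1403]
white [312.7 110.2] [ 282   92   57   58 1043] z64 [0.6304 0.3073] z4 [0.6298 0.3047] held [0.6314 0.3112]
white [312.  125.1] [300 113  25  25 507] z64 [0.6258 0.3001] z4 [0.6238 0.2952] held [0.6289 0.3072]
white [313.  184.6] [ 285  167   53   43 1793] z64 [0.6082 0.268 ] z4 [0.6008 0.2533] held [0.6193 0.2897]
white [316.6 337.7] [ 274  313   86   42 2147] z64 [0.5529 0.1655] z4 [0.5286 0.1196] held [0.5891 0.2339]
white [201.9 382.6] [179 359  40  41 467] z64 [0.4571 0.174 ] z4 [0.4035 0.1307] held [0.5369 0.2385]
blue [309.7 149.7] [ 273   83   76  146 3520] z60 [0.617  0.2875] z20 [0.614  0.2818]
blue [311.8 124.1] [ 289  101   46   47 1096] z60 [0.6259 0.3003] z20 [0.6245 0.2972]
blue [316.8 290.7] [ 282  249   70   82 2816] z60 [0.5714 0.1977] z20 [0.5592 0.1741]
290 [0.60006638 0.25293882]
295 [0.59898641 0.25102567]
300 [0.59789495 0.24909218]
305 [0.59679184 0.24713804]
310 [0.59567688 0.24516291]
```

View pics/w9.png

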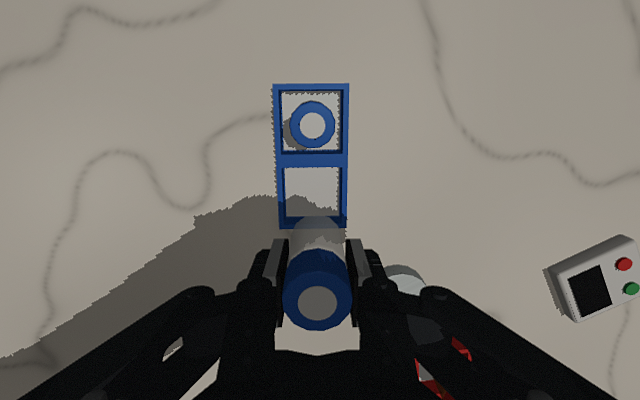

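Held cap at (317,302), just short of the bay centre. The first vial is centred in its bay at (312,125). Shift and lower.

```bash
python3 -m handwheel '[{"delta_pos":[0.003,-0.001,0.01],"roll":0,"gripper":-1},{"delta_pos":[0.005,-0.002,0.025],"roll":0,"gripper":-1},{"delta_pos":[0.005,-0.003,0.035],"roll":0,"gripper":-1},{"delta_pos":[0.005,-0.003,0.045],"roll":0,"gripper":-1},{"delta_pos":[0.005,-0.003,0.055],"roll":0,"gripper":-1},{"delta_pos":[0.005,-0.003,0.065],"roll":0,"gripper":-1},{"delta_pos":[0.005,-0.003,0.075],"roll":0,"gripper":-1},{"delta_pos":[0.005,-0.003,0.083],"roll":0,"gripper":-1},{"delta_pos":[0.005,-0.003,0.088],"roll":0,"gripper":-1},{"delta_pos":[0.005,-0.003,0.088],"roll":0,"gripper":-1}]' 40
python3 go.py .598 .254 .13  .4797 .0577 .10
```

```text
time_s: 18.55
tcp_pos: [0.5986, 0.253, 0.0518]
ee_rot: [2.692, 1.57, 0.002]
force: [0.1, -0.5, -0.7]
grip_width: 0.0271
t 18.55 tcp [0.5986 0.253  0.0518] yaw 60.5 tilt [ 0.014 -0.021] F [ 0.1 -0.5 -0.7] w 0.0271 j7 -0.53
delta [-0.0004  0.0007 -0.0782]
delta [-0.2291 -0.0063 -0.0457]
```

```bash
python3 -m handwheel '[{"delta_pos":[0,0,0],"roll":0,"gripper":0.1},{"delta_pos":[0,0,0],"roll":0,"gripper":0.1},{"delta_pos":[0,0,0],"roll":0,"gripper":0.1},{"delta_pos":[0,0.001,-0.02],"roll":0,"gripper":0.1},{"delta_pos":[0,0.001,-0.04],"roll":0,"gripper":0.1},{"delta_pos":[0,0.002,-0.06],"roll":0,"gripper":0.1},{"delta_pos":[-0.01,0.002,-0.075],"roll":0,"gripper":0.1},{"delta_pos":[-0.04,0,-0.075],"roll":0,"gripper":0.5},{"delta_pos":[-0.07,-0.001,-0.07],"roll":0,"gripper":1},{"delta_pos":[-0.1,-0.002,-0.065],"roll":0,"gripper":1}]' 40
python3 go.py .4797 .0577 .10 62
python3 -c "
from h import *
look('w10')"
```

```text
time_s: 19.55
tcp_pos: [0.5457, 0.167, 0.1184]
ee_rot: [2.691, 1.57, 0.002]
force: [-0.2, -0.6, -1.1]
grip_width: 0.0853
t 19.55 tcp [0.5457 0.167  0.1184] yaw 60.5 tilt [ 0.014 -0.022] F [-0.2 -0.6 -1.1] w 0.0853 j7 -0.42
delta [-0.1274 -0.0041  0.0198]
roll -0.026
tcp [0.5457 0.167  0.1184]
white [290.1  41.3] [284  24  16  46 432] z64 [0.5853 0.2586] z4 [0.5869 0.2675] held 
white [324.3  41.1] [309  25  31  33 795] z64 [0.6    0.2504] z4 [0.6066 0.2566] held 
white [336.3  81.2] [312  60  37  33 571] z64 [0.5963 0.2312] z4 [0.6016 0.2308] held 
white [129.3 390.6] [109 378  40  22 614] z64 [0.3787 0.1261] z4 [0.3092 0.0895] held 
blue [319.2  42. ] [ 273    0   90  102 4960] z60 [0.598  0.2517] z20 [0.6019 0.2561]
red [482.4 267.6] [441 254  69  48 936] z60 [0.6239 0.089 ] z20 [0.6336 0.0568]
red [501.7 390.1] [485 378  34  22 414] z60 [ 0.6003 -0.0123] z20 [ 0.6047 -0.0672]
brass [312.5 340.5] [289 321  42  35 822] z60 [0.5046 0.0953] z20 [0.4876 0.0645]
```

View pics/w10.png

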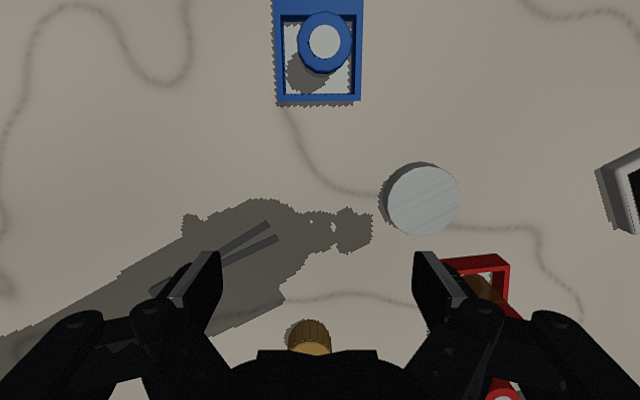

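The second clear vial stands in its bay at (324,41), which is (0.600, 0.250). Now the nut.

```bash
python3 -m handwheel '[{"delta_pos":[-0.025,-0.001,0],"roll":0,"gripper":1},{"delta_pos":[-0.05,-0.002,0],"roll":0,"gripper":1},{"delta_pos":[-0.08,-0.003,0.01],"roll":0,"gripper":1},{"delta_pos":[-0.105,-0.004,0.01],"roll":0,"gripper":1},{"delta_pos":[-0.12,-0.004,0.02],"roll":0,"gripper":1},{"delta_pos":[-0.127,-0.004,0.02],"roll":0,"gripper":1},{"delta_pos":[-0.127,-0.004,0.02],"roll":0,"gripper":1},{"delta_pos":[-0.127,-0.004,0.02],"roll":0,"gripper":1},{"delta_pos":[-0.127,-0.004,0.02],"roll":0,"gripper":1},{"delta_pos":[-0.127,-0.004,0.02],"roll":0,"gripper":1}]' 40
python3 go.py .4797 .0577 .033 62
python3 - <<'E'
from h import *
c,im=look('w11')
h,s,v=[a.astype(int) for a in cv2.split(cv2.cvtColor(im,cv2.COLOR_RGB2HSV))]
for ce,st,b in blobs(v<45,100):
    if 250<ce[0]<390 and st[4]<3000: print("hole",ce,st,ray(c,ce,.03))
E
```

```text
time_s: 20.6
tcp_pos: [0.4759, 0.053, 0.1001]
ee_rot: [2.694, 1.564, -0.008]
force: [0.3, 0.6, -0.1]
grip_width: 0.0854
t 20.6 tcp [0.4759 0.053  0.1001] yaw 60.3 tilt [ 0.009 -0.026] F [ 0.3  0.6 -0.1] w 0.0854 j7 -0.2
delta [ 0.0071 -0.0004  0.0669]
roll -0.03
tcp [0.4759 0.053  0.1001]
white [515.2 101.5] [491  89  56  36 837] z64 [0.5932 0.0677] z4 [0.6247 0.048 ] held 
white [595.  136.5] [580 121  31  32 737] z64 [0.6218 0.0326] z4 [ 0.6643 -0.0007] held 
white [513.6 187.2] [487 179  52  22 541] z64 [0.5786 0.0281] z4 [ 0.6044 -0.0069] held 
white [571.7 243.7] [558 231  28  26 536] z64 [ 0.5955 -0.0183] z4 [ 0.6277 -0.0712] held 
white [323.1 263.5] [300 249  45  31 378] z64 [0.4741 0.0392] z4 [0.4596 0.0085] held 
white [128.7 390.6] [108 378  40  22 606] z64 [0.3285 0.0235] z4 [ 0.2578 -0.0133] held 
white [504.4 390.5] [486 378  40  22 615] z64 [ 0.5287 -0.0977] z4 [ 0.5352 -0.1812] held 
red [543.5 171.3] [ 478   77  144  189 7537] z60 [0.5966 0.0261] z20 [0.6179 0.0028]
brass [315.4 205.3] [ 287  174   57   62 2398] z60 [0.4865 0.0689] z20 [0.4801 0.0564]
hole [315.4 210.8] [307 203  18  17 251] [0.47988764 0.05637436]
hole [307.8 284.3] [ 255  251  107   66 1486] [0.44932736 0.01336376]
```

View pics/w11.png

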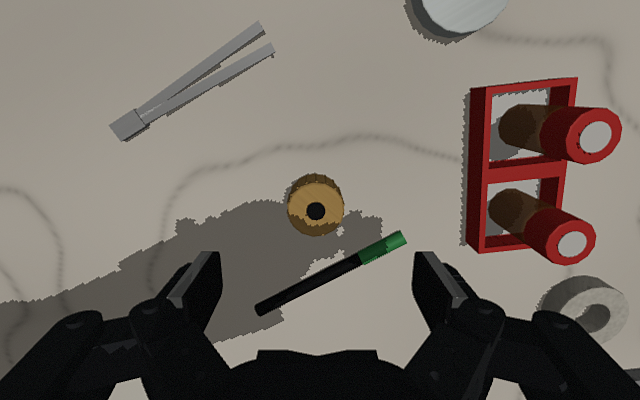

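Nut hole at (315,211), which is (0.480, 0.0565), in line with the top view. The pen end at (405,238) lies near one finger, so I go down with the jaws at about 60 mm.

```bash
python3 -m handwheel '[{"delta_pos":[0.003,0,0.005],"roll":0,"gripper":0.4},{"delta_pos":[0.006,0,0.02],"roll":0,"gripper":0.4},{"delta_pos":[0.006,0,0.04],"roll":0,"gripper":0.4},{"delta_pos":[0.006,0,0.055],"roll":0,"gripper":0.4},{"delta_pos":[0.006,0,0.066],"roll":0,"gripper":0.4},{"delta_pos":[0.006,0,0.066],"roll":0,"gripper":0.4},{"delta_pos":[0.006,0,0.066],"roll":0,"gripper":-1},{"delta_pos":[0.006,0,0.066],"roll":0,"gripper":-1},{"delta_pos":[0.006,0,0.066],"roll":0,"gripper":-1},{"delta_pos":[0.006,0,0.066],"roll":0,"gripper":-1}]' 80
python3 go.py .4797 .0565 .11 .611 -.2445 .11 67
```

```text
time_s: 21.65
tcp_pos: [0.4796, 0.0565, 0.0349]
ee_rot: [2.694, 1.563, -0.007]
force: [-0.6, -0.3, 6.5]
grip_width: 0.0332
t 21.65 tcp [0.4796 0.0565 0.0349] yaw 60.2 tilt [ 0.01  -0.025] F [-0.6 -0.3  6.5] w 0.0332 j7 -0.14
delta [-0.0013  0.0016 -0.0751]
delta [-0.1974  0.2649 -0.0662]
roll -0.118
```

```bash
python3 -m handwheel '[{"delta_pos":[0,0,-0.02],"roll":0,"gripper":-1},{"delta_pos":[0,0,-0.04],"roll":0,"gripper":-1},{"delta_pos":[0,0,-0.06],"roll":0,"gripper":-1},{"delta_pos":[-0.005,0.01,-0.075],"roll":-0.02,"gripper":-1},{"delta_pos":[-0.025,0.035,-0.074],"roll":-0.04,"gripper":-1},{"delta_pos":[-0.045,0.06,-0.073],"roll":-0.06,"gripper":-1},{"delta_pos":[-0.065,0.085,-0.072],"roll":-0.08,"gripper":-1},{"delta_pos":[-0.085,0.115,-0.071],"roll":-0.1,"gripper":-1},{"delta_pos":[-0.105,0.14,-0.07],"roll":-0.12,"gripper":-1},{"delta_pos":[-0.125,0.168,-0.07],"roll":-0.12,"gripper":-1}]' 80
python3 go.py .611 -.2445 .11 67
```

```text
time_s: 22.65
tcp_pos: [0.5628, -0.1345, 0.1106]
ee_rot: [2.596, 1.723, -0.01]
force: [0.4, -0.1, -1.3]
grip_width: 0.0337
t 22.65 tcp [ 0.5628 -0.1345  0.1106] yaw 67.2 tilt [ 0.009 -0.025] F [ 0.4 -0.1 -1.3] w 0.0337 j7 0.13
delta [-0.0827  0.0871  0.0038]
roll 0.003
```

```bash
python3 -m handwheel '[{"delta_pos":[-0.025,0.025,0],"roll":0,"gripper":-1},{"delta_pos":[-0.045,0.05,0],"roll":0,"gripper":-1},{"delta_pos":[-0.065,0.07,0.002],"roll":0,"gripper":-1},{"delta_pos":[-0.078,0.082,0.003],"roll":0,"gripper":-1},{"delta_pos":[-0.083,0.087,0.004],"roll":0,"gripper":-1},{"delta_pos":[-0.083,0.087,0.004],"roll":0,"gripper":-1},{"delta_pos":[-0.083,0.087,0.004],"roll":0,"gripper":-1},{"delta_pos":[-0.083,0.087,0.004],"roll":0,"gripper":-1},{"delta_pos":[-0.083,0.087,0.004],"roll":0,"gripper":-1},{"delta_pos":[-0.083,0.087,0.004],"roll":0,"gripper":-1}]' 80
python3 go.py .611 -.2445 .039 67
python3 - <<'E'
from h import *
s=bot.read_state();c,im=look('w12')
a=np.radians(-23)
X=np.array([np.cos(a),np.sin(a)]);Y=np.array([-X[1],X[0]]);D=np.array([.611,-.2445])
print("dish corners pred",[proj(c,np.r_[D+i*.035*X+j*.035*Y,.012]).round() for i,j in((1,1),(1,-1),(-1,-1),(-1,1))])
for v in(270,290,310):print(v,ray(c,(317,v),s["tcp_pos"][2]-.005))
E
```

```text
time_s: 23.65
tcp_pos: [0.6109, -0.2439, 0.1099]
ee_rot: [2.595, 1.725, -0.009]
force: [-1.0, -0.3, -1.0]
grip_width: 0.0332
t 23.65 tcp [ 0.6109 -0.2439  0.1099] yaw 67.2 tilt [ 0.009 -0.025] F [-1.  -0.3 -1. ] w 0.0332 j7 0.23
delta [ 0.0009 -0.0009  0.0709]
roll 0.004
tcp [ 0.6109 -0.2439  0.1099]
white [316.6 326.8] [ 267  288  100   67 4556] z64 [ 0.5884 -0.3022] z4 [ 0.5701 -0.3486] held 
white [ 46.8 342.1] [   0  306  137   94 7282] z64 [ 0.4326 -0.2459] z4 [ 0.3577 -0.2719] held 
white [197.8 381.6] [173 353  42  47 696] z64 [ 0.5011 -0.3106] z4 [ 0.4512 -0.3601] held 
white [435.4 381.5] [419 353  42  47 688] z64 [ 0.6434 -0.374 ] z4 [ 0.6451 -0.4465] held 
brass [317.  260.4] [ 279  215   76   91 4985] z60 [ 0.6056 -0.2621] z20 [ 0.5977 -0.2829]
dish corners pred [array([365., 155.]), array([360., 248.]), array([266., 249.]), array([261., 155.])]
270 [ 0.61255601 -0.24315022]
290 [ 0.60865719 -0.25242249]
310 [ 0.6045852  -0.26210659]
```

View pics/w12.png

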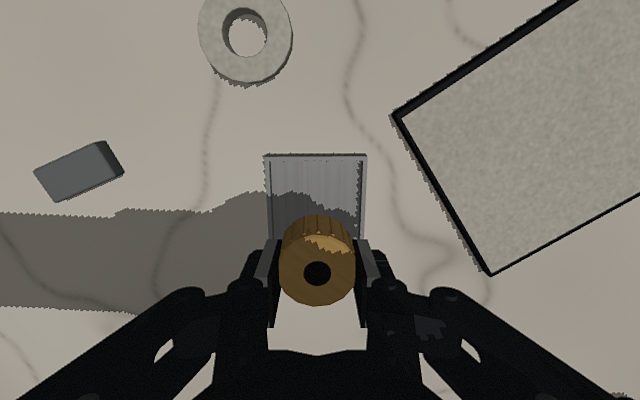

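Nut held upright (hole at 317,272), centred over the dish (far rim at row 155, columns 264 to 366). Lowering.

```bash
python3 -m handwheel '[{"delta_pos":[0.001,0,0.01],"roll":0,"gripper":-1},{"delta_pos":[0.001,0,0.02],"roll":0,"gripper":-1},{"delta_pos":[0.001,0,0.03],"roll":0,"gripper":-1},{"delta_pos":[0.001,0,0.04],"roll":0,"gripper":-1},{"delta_pos":[0.001,0,0.048],"roll":0,"gripper":-1},{"delta_pos":[0.001,0,0.056],"roll":0,"gripper":-1},{"delta_pos":[0.001,0,0.063],"roll":0,"gripper":-1},{"delta_pos":[0.001,0,0.068],"roll":0,"gripper":-1},{"delta_pos":[0.001,0,0.071],"roll":0,"gripper":-1},{"delta_pos":[0.001,0,0.071],"roll":0,"gripper":-1}]' 80
python3 go.py
```

```text
time_s: 24.7
tcp_pos: [0.6117, -0.2449, 0.0386]
ee_rot: [2.596, 1.725, -0.01]
force: [0.6, 0.1, -1.8]
grip_width: 0.0332
t 24.7 tcp [ 0.6117 -0.2449  0.0386] yaw 67.2 tilt [ 0.009 -0.025] F [ 0.6  0.1 -1.8] w 0.0332 j7 0.26
```

Release and lift straight up, then back off towards tool −x so the camera sees the dish.

```bash
python3 -m handwheel '[{"delta_pos":[0,0,0],"roll":0,"gripper":0.1},{"delta_pos":[0,0,0],"roll":0,"gripper":0.1},{"delta_pos":[0,0,0],"roll":0,"gripper":0.1},{"delta_pos":[0,0.001,-0.015],"roll":0,"gripper":0.1},{"delta_pos":[0,0.001,-0.035],"roll":0,"gripper":0.1},{"delta_pos":[0,0.001,-0.055],"roll":0,"gripper":0.1},{"delta_pos":[0,0.001,-0.08],"roll":0,"gripper":0.1},{"delta_pos":[-0.015,0,-0.11],"roll":0,"gripper":0.5},{"delta_pos":[-0.04,0,-0.14],"roll":0,"gripper":0.5},{"delta_pos":[-0.07,0,-0.16],"roll":0,"gripper":0.5}]' 40
python3 go.py
python3 - <<'E'
from h import *
c,im=look('w13')
t=optics.snapshot("top");ct=optics.get_calibration("top")
for k,m in masks(t).items():
    for ce,s,b in blobs(m,20): print("TOP",k,ce,s[4],"z64",ray(ct,ce,.064).round(4),"z33",ray(ct,ce,.033).round(4))
a=im[:,:];b=cv2.resize(t[130:260,160:480],(640,260),interpolation=cv2.INTER_CUBIC)
cv2.imwrite("pics/end.png",cv2.resize(np.vstack([a[:330],b]),None,fx=1,fy=1)[:,:,::-1])
E
```

```text
time_s: 25.7
tcp_pos: [0.5845, -0.3055, 0.2037]
ee_rot: [2.591, 1.726, -0.006]
force: [0.7, -0.8, -0.8]
grip_width: 0.0642
t 25.7 tcp [ 0.5845 -0.3055  0.2037] yaw 67.3 tilt [ 0.013 -0.026] F [ 0.7 -0.8 -0.8] w 0.0642 j7 0.29
tcp [ 0.5845 -0.3055  0.2037]
white [322.2  83.1] [ 281   67   67   64 1286] z64 [ 0.6238 -0.2335] z4 [ 0.6265 -0.233 ] held 
white [ 64.5 300.8] [    0   243   199   157 13967] z64 [ 0.334  -0.3167] z4 [ 0.2696 -0.3355] held 
white [167.8 383.6] [ 139  360   50   40 1310] z64 [ 0.3692 -0.4396] z4 [ 0.313  -0.4868] held 
white [467.9 382.3] [ 449  360   46   40 1127] z64 [ 0.6517 -0.5645] z4 [ 0.6609 -0.6406] held 
brass [314.5 102.3] [ 294   81   42   43 1191] z60 [ 0.613  -0.2443] z20 [ 0.6132 -0.2456]
TOP blue [188.  164.6] 416 z64 [0.6029 0.2632] z33 [0.6096 0.2737]
TOP red [ 34.1 120.6] 233 z64 [0.6952 0.5764] z33 [0.7054 0.5989]
TOP red [316.9 165.7] 540 z64 [0.5989 0.0088] z33 [0.6054 0.0094]
TOP brass [440.6 161.6] 191 z64 [ 0.6054 -0.2345] z33 [ 0.6121 -0.2433]
```

View pics/end.png

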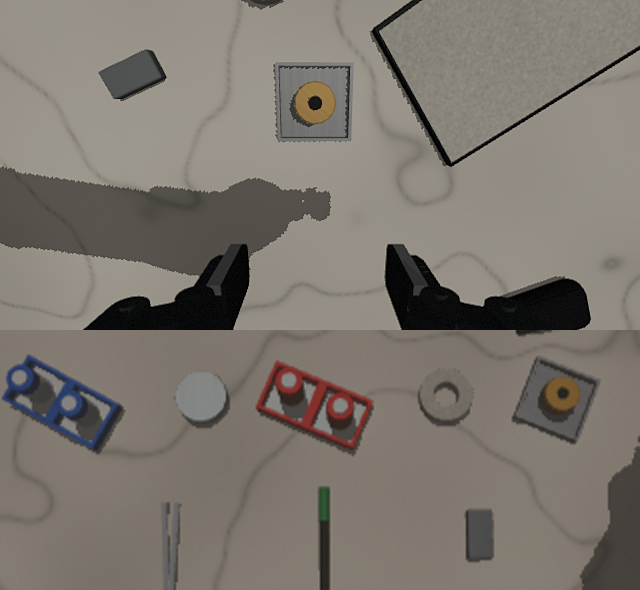

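The nut stands centred in the dish (hole at 315,103). Both clear vials are in the blue bays, and both amber vials are in the red bays. Handing in.

```bash
python3 -c "
from workcell import ticket
print(ticket.close_job())"
```

```text
the job is handed in; nothing more can be done
None
```

The bench is cleared and the job is handed in at about 26 s of the 96 s allowed; no verdict was reported. The two clear vials stand in separate blue bays, the loose amber vial is in the red rack's −y bay, and the nut stands upright in the dish.

**Positions:** Wrist views taken after each release put both clear vials and the amber vial within about 2 mm of their estimated bay centres. The nut is within about 2 mm of the dish centre. The racked amber vial held its position, (0.621, 0.033), to within about 1 mm in each wrist view that showed it.

**Final look:** The last wrist and top pictures showed everything upright in place with the gripper clear. Forces during the moves stayed below about 7 N.

**Small disagreements:**
- The top and wrist views differed by 1 to 2 mm.
- The first few arm moves ended 3 to 8 mm off target, and one later move was about 6 mm off. I corrected each from the wrist camera before placing anything.
- The tool ended with about 0.03 rad of tilt, which the interface cannot command away.
- The gripper read 33 mm on the 36 mm nut, but the grip held.

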